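Screw the coolant elbow home and couple it to the supply pipe

TASK

The coolant block is clamped in the machine vise and its brass elbow has only been started by hand: push the elbow's arm round clockwise (seen from above) to screw it in until the taper thread tightens up and the arm stands in line with the steel supply pipe, and do not screw it past the pipe. Then slide the blue slip coupling along the pipe and over the elbow's arm until it is fully home against the elbow's collar, and let go. Leave the wrench, the oil bottle, the sealant jar and the caliper alone.

Things in the scene. Friction and masses are not known exactly. Their poses are not given: they have to be found in the camera images.
- thread (a joint): how far the elbow's taper thread has run in, rad; grows as the elbow turns clockwise from above. 0: the taper bites and the thread runs no farther. Starts at -7.3 to -3.1 (so the arm may pass the pipe once, still loose, at -5.38). Runs in at a steady 0.15 N m, carrying the whole elbow round, and sinks 1.8 mm a turn. It stays where it is left.
- elbow (a joint): the tightening turn of the elbow after the taper has bitten, rad, clockwise from above; 0 until then. Its torque climbs evenly from 0.30 N m at 0 to 0.54 N m at 0.90. 0.90, with the thread at 0, is home: tight and the arm exactly in line with the pipe, pointing at it. The arm's direction turns by thread plus elbow. It stays where it is left.
- elbow_stop (a point): on the axis of the elbow's level arm, at the outer flat face of its collar (37 mm diameter, 6 mm thick). x points out along the arm, z up; the vertical screw axis lies 44 mm back along -x. Beyond the collar is a plain brass spigot, 22 mm diameter, 40 mm long, its last 6 mm tapered; behind it the body is 30 mm thick. The elbow reaches 28 mm below this axis.
- elbow_tip (a point): centre of the free end of the elbow's arm, 84 mm from the screw axis and 40 mm beyond the collar face; same axes as elbow_stop.
- port (a point): threaded port: on the vertical screw axis, at the top of the aluminium coolant block (58 mm along x, 74 mm along y, top 116 mm above the bench). x points level along the supply pipe, away from the elbow; z up. Fixed to the vise, whose jaws are lower (92 mm above the bench).
- pipe_end (a point): centre of the open end of the level steel supply pipe (22 mm diameter, axis 150 mm above the bench), 90 mm from the screw axis. x points along the pipe away from the elbow, z up. 209 mm from this end a green clamp on a post carries it (56 mm wide, top 182 mm above the bench). With the elbow home its arm lies on this axis, leaving a 6 mm gap.
- coupling: loose blue tube with black bands, the slip coupling: 80 mm long, 37 mm outside (38 over the bands), 26.4 mm bore, 0.12 kg, hanging on the pipe. Origin at its middle on its axis; x is its axis and points away from the elbow. It hangs about 2 mm below the pipe's axis.
- coupling_front (a point): centre of the coupling's end that faces the elbow, 40 mm from its middle. The coupling is home when this end meets the elbow's collar face.
- wrench: open-ended steel wrench, 170 mm long, lying on the T-slotted table (30 mm above the bench) beside the pipe; origin under its middle, x along it.
- oil_bottle: white oil bottle with red cap, 64 mm diameter, 150 mm high; origin at the centre of its underside.
- sealant_jar: white jar with black cap, 64 mm diameter, 75 mm high; origin at the centre of its underside.
- caliper: steel caliper with black display, 200 mm long, lying on the bench; origin under its middle, x along it.
Things that resemble listed ones, but are neither listed nor needed, are in the scene too. What is shaped like the coupling but green or white is not meant.

How it is judged:
On the way, in this order (a step that is already met when the one before it is completed fails the run):
1. the elbow is screwed in tight and stands in line with the pipe (value of joint thread above -0.04 rad and value of joint elbow between 0.83 and 0.97 rad and velocity of joint elbow below 0.1 rad/s), for 0.3 s.
2. the coupling is home against the elbow's collar (x of coupling_front in the frame of elbow_stop below 0.004 m and distance between coupling_front and elbow_stop below 0.007 m), for 0.2 s.
At the end, for the whole second after the job is handed in: The elbow is tight and within 4 degrees of the pipe's line, the coupling lies at rest over pipe and elbow arm with its end within 4 mm of the elbow's collar (all of step 2 and value of joint thread above -0.04 rad and value of joint elbow between 0.83 and 0.97 rad and angle between the x axis of coupling and the x axis of elbow_stop, either way round below 0.1 rad and linear speed of coupling below 0.01 m/s); the robot touches nothing.
It fails at once if the elbow is screwed more than 8 degrees past the pipe (value of joint elbow above 1.04 rad).
It fails at once if the wrench, bottle, jar or caliper is moved more than 30 mm (distance of any of wrench, oil_bottle, sealant_jar, caliper from where it was at the start of the episode above 0.03 m).
It also fails if it takes over 58 s, if anything falls off the work surface, if the arm or the gripper's body presses on something with over 40 N, if the wrist force passes 120 N, or if a joint passes its speed limit or range.

ROBOT

A 6-joint arm with a two-finger parallel gripper is mounted at the origin on the work surface. World frame = base frame: x ahead of the robot, y to its left, z up, the work surface at z = 0. Lengths are in m, angles in rad, forces in N, time in s.
With the tool pointing down it reaches from about 0.225 to 0.875 m from the base axis. Payload 3.4 kg.
Tool frame: the origin (TCP) lies between the finger pads; the fingertips stand 19 mm ahead of it and the grasp point (between the pads) is the TCP; z points along the fingers, y is the line along which they close (so a half turn about z gives the same grasp; the last joint's range is limited). The gripper opens to 85 mm and grips with 20 to 120 N. Pads are 22 mm wide; open, the fingers measure 114 mm over their backs; the gripper's body (76 mm by 85 mm) begins 54 mm behind the grasp point. The pads swing forward as they close: fully open they stand 13 mm farther back than shut.
Start: joints at [-1.37, 0.276, 1.505, -0, 1.361, -0.121], TCP at [0.182, -0.546, 0.23] pointing down, gripper open.
Joint ranges: [-2.89, 2.89], [-0.75, 2.08], [0.22, 2.7], [-1.18, 4.32], [0.11, 2.71], [-2.7, 2.7]. Speed limits (rad/s): [2.57, 2.57, 3.14, 3.14, 3.14, 3.14].

INTERFACE

Orientations are given as a unit quaternion [w, x, y, z].
In Python, from rig import get_state, imaging, ticket gives the robot as it stands. The module is installed in compiled form; this text tells all that it offers.
- The arm moves only by the shell command python3 -m inch 'ROWS' [FORCE]. ROWS is JSON, a list of rows, each an object with "claw": the opening, from -1 (shut) to 1 (fully open); "travel": the shift along the world's x, y, z in units of 200 mm (1.0 is 200 mm), a list of three; "turn": the turn about the world's z in units of 180 degrees (1.0 is 180 degrees). A call has 1 to 5 rows; each row is the pose to reach, as a shift and turn from the pose commanded when the call began, turning the shorter way round; what a row does not reach only later rows make up. A row lasts 1/10 s, in which the tool goes at most 50 mm and 8.59 degrees, less where a joint would pass 70% of its speed; a pose out of reach is approached as far as the arm can. A call with a number of a shift or a turn outside -1 to 1 is refused whole. A call with a gripper value outside its range is refused whole. The fingers move at their own pace and stop on an object; FORCE is the grip in N (left out, the last holds). Time passes only in rows, so rows that repeat a pose let the fingers close. It gives the time, the measured TCP pose, the force, the opening and the grip force at its end, in the units of the state.
- get_state(): the state, without advancing time (a new reading comes with each control period).
- imaging.get_image(name): name is "side" or "top"; returns the picture (420x560x3 uint8, red, green, blue); there is no depth.
- imaging.camera_params(name): a dict with "camera_matrix" (3x3 intrinsics, pixels), "cam_to_world" (4x4, takes a point from camera to world coordinates). Camera axes: x right, y down, z forward; pixel columns grow to the right and rows downward; lengths in m; the calibration is good to about 2 mm. A picture is of the moment at which its call begins. camera_params takes no time and is no camera call.
- ticket.sign_off(): hands the job in; it is judged then, once.
The state is a dict: "clock": time; "qpos": joint angles; "qd": joint speeds; "effort": joint torques, N m; "position": TCP position; "ee_rot": TCP orientation; "contact_force": force on the tool from outside, world axes, zero at the start; "moment": the same for the moment, N m; "width": finger opening in m; "gripper_force": force on a finger pad.
Only numpy, scipy, OpenCV 4.12 (cv2) and the standard library are available. Lean on these libraries where they do the work, as an engineer would, in place of code of your own. Each camera call takes 0.05 s, during which the arm holds its last target. There are 200 camera calls.

## Working session

There is one attempt and no reset: what is moved stays moved. The work goes in short steps, Python scripts to look and compute and a shell command to move; the robot and the scene stay as the last step left them, time stands still between calls to the robot, and variables do not carry over. Pictures are saved under pics/ and viewed, at most 10 in all, crops included, and the job is handed in when it is done.

```bash
mkdir -p pics
python3 - <<'E'
from rig import get_state, imaging
import cv2,numpy as np
for n in("top","side"):
    im=imaging.get_image(n); cv2.imwrite(f"pics/{n}0.png",im[:,:,::-1])
    p=imaging.camera_params(n); print(n,np.round(p["camera_matrix"],1).tolist(),np.round(p["cam_to_world"],4).tolist())
print(get_state())
E
```

```text
top [[391.0, 0.0, 272.1], [0.0, 391.0, 209.1], [0.0, 0.0, 1.0]] [[0.0265, -0.999, 0.0346, 0.4745], [-0.9996, -0.0265, 0.0005, 0.1088], [0.0004, -0.0346, -0.9994, 1.014], [0.0, 0.0, 0.0, 1.0]]
side [[514.2, 0.0, 277.5], [0.0, 514.2, 210.5], [0.0, 0.0, 1.0]] [[-0.8556, 0.3061, -0.4175, 1.083], [0.5175, 0.5275, -0.6737, 1.0501], [0.014, -0.7925, -0.6097, 0.9441], [0.0, 0.0, 0.0, 1.0]]
{'clock': 0.1, 'qpos': array([-1.37000952e+00,  2.76555837e-01,  1.50602714e+00,  1.75809178e-05,
        1.36075176e+00, -1.21002615e-01]), 'qd': array([-0.0017259 , -0.00113359, -0.0038734 , -0.0003621 , -0.00012121,
        0.00106004]), 'effort': array([ 1.83150805e-03, -4.17699587e+01, -2.46405655e+01, -2.74306076e-04,
        5.79411324e-03,  2.15067985e-06]), 'position': array([ 0.18175131, -0.54499305,  0.2288043 ]), 'ee_rot': array([-8.70690962e-04,  9.87084265e-01,  1.60199548e-01, -2.61496205e-05]), 'contact_force': array([ 0.78911324, -0.62173507, -0.57201707]), 'moment': array([-0.0304892 ,  0.04414291, -0.00817462]), 'gripper_force': 0.0, 'width': 0.08520315299725975}
```

View pics/top0.png

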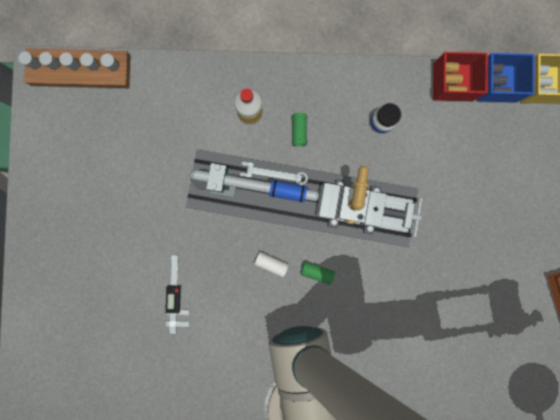

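View pics/side0.png

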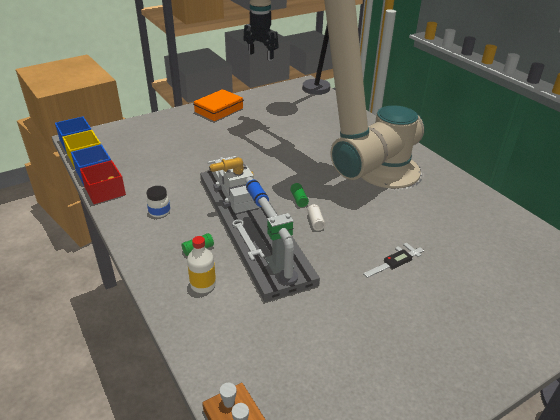

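Top view: pipe runs from about (200,176) to (318,196), coupling at (289,190), elbow brass at (360,190) with its arm pointing up the image (+x). Jar, bottle and wrench lie on the +x side.

```bash
cat > h.py <<'E'
import numpy as np,cv2
from rig import get_state, imaging
def ray(n,uv):
    p=imaging.camera_params(n);T=np.array(p["cam_to_world"])
    d=T[:3,:3]@np.linalg.inv(p["camera_matrix"])@np.array([uv[0],uv[1],1.]);return T[:3,3],d
def onz(n,uv,z):
    o,d=ray(n,uv);return o+d*(z-o[2])/d[2]
def mask(im,lo,hi,box):
    h=cv2.cvtColor(im,cv2.COLOR_RGB2HSV);m=cv2.inRange(h,lo,hi);k=np.zeros_like(m)
    x0,y0,x1,y1=box;k[y0:y1,x0:x1]=m[y0:y1,x0:x1];return k
def rect(m):
    c=max(cv2.findContours(m,0,1)[0],key=cv2.contourArea);return cv2.minAreaRect(c)
BLUE=((105,120,40),(130,255,255));BR=((8,110,80),(24,255,255))
E
python3 - <<'E'
from h import *
im=imaging.get_image("top")
m=mask(im,*BLUE,(250,160,330,220)); r=rect(m);b=cv2.boxPoints(r);print("blue",r)
for p in b: print(onz("top",p,.15).round(4))
m=mask(im,*BR,(330,150,400,240)); r=rect(m);print("brass",r)
for p in cv2.boxPoints(r): print(onz("top",p,.152).round(4))
cv2.imwrite("pics/c.png",cv2.resize(im[145:245,185:425,::-1],None,fx=3.3,fy=3.3,interpolation=cv2.INTER_CUBIC))
s=imaging.get_image("side")
m=mask(s,*BLUE,(235,165,285,215)); r=rect(m);print("side blue",r)
o,d=ray("side",r[0]);c=onz("top",rect(mask(im,*BLUE,(250,160,330,220)))[0],.16);print("top ctr",c,"side at .155",onz("side",r[0],.155))
E
```

```text
blue ((287.5301818847656, 190.50567626953125), (35.99769592285156, 15.91024398803711), 10.619654655456543)
[0.5355 0.1184 0.15  ]
[0.5703 0.1128 0.15  ]
[0.5577 0.0341 0.15  ]
[0.5228 0.0398 0.15  ]
brass ((359.8901672363281, 187.59178161621094), (13.11250114440918, 42.42953109741211), 13.240520477294922)
[ 0.5141 -0.0594  0.152 ]
[ 0.6062 -0.0791  0.152 ]
[ 0.6002 -0.1074  0.152 ]
[ 0.5082 -0.0876  0.152 ]
side blue ((256.38458251953125, 192.076904296875), (27.180309295654297, 13.312806129455566), 56.3099365234375)
top ctr [0.5457274  0.07663951 0.16      ] side at .155 [0.54971227 0.08182415 0.155     ]
```

View pics/c.png

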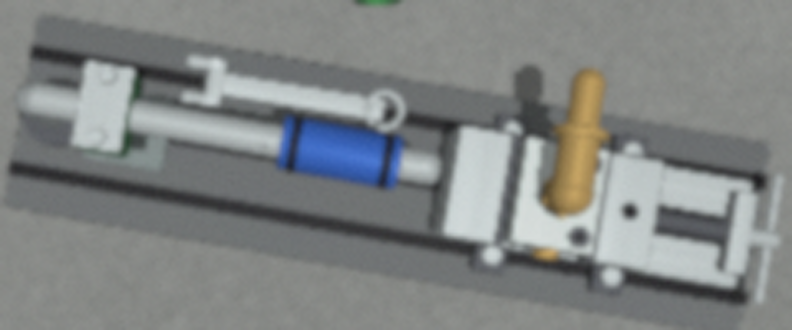

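Crop: elbow arm tip at px ≈(363.8,167), rear of body ≈(356,209), pipe end ≈(318.3,196). The pipe is straight from the clamp through the coupling. The arm therefore points roughly along world −10°, with about 269° still to turn.

Run:
```python
from h import *
im=imaging.get_image("top")
def fit(P):
    P=np.array(P);vx,vy,x,y=cv2.fitLine(P[:,:2].astype(np.float32),cv2.DIST_HUBER,0,.01,.01).ravel();return np.array([x,y]),np.array([vx,vy])
m=mask(im,*BR,(330,150,400,225))
P=[];W=[]
for r in range(160,216):
    c=np.where(m[r])[0]
    if len(c): P.append((r,c.min(),c.max()))
print([(p[0],int(p[1]),int(p[2])) for p in P])
A=[onz("top",((a+b)/2,r),.151) for r,a,b in P if 169<=r<=180 or 190<=r<=203]
c,v=fit(A); v*=np.sign(v[0]); print("arm line",c,v,np.degrees(np.arctan2(v[1],v[0])))
tip=onz("top",((P[0][1]+P[0][2])/2,P[0][0]-.5),.151)[:2]; t=c+v*((tip-c)@v); print("tip",t,"axis from tip",t-.084*v)
b=onz("top",((P[-1][1]+P[-1][2])/2,P[-1][0]+.5),.151)[:2]; t=c+v*((b-c)@v);print("axis from rear",t+.015*v)
mb=mask(im,*BLUE,(250,160,330,220)); B=[]
g=cv2.cvtColor(im,cv2.COLOR_RGB2HSV); 
for u in range(274,303):
    r=np.where(mb[:,u])[0]
    if len(r)>10:B.append(onz("top",(u,(r.min()+r.max())/2),.148))
c,v=fit(B);v*=np.sign(v[1]);print("coupling line",c,v,np.degrees(np.arctan2(v[1],v[0])))
u=np.where(mb.sum(0)>0)[0];print(u.min(),u.max())
G=[]
for u in list(range(230,266))+list(range(309,316)):
    r0=int(round(175+ (u-200)*.172)); col=im[r0-9:r0+16,u].astype(float).mean(1); k=col>135
    n,l,st,ce=cv2.connectedComponentsWithStats(k.astype(np.uint8)[:,None]);
    if u%12==0: print(u,r0,col.round().astype(int).tolist())
```

```text
[(167, 361, 365), (168, 360, 366), (169, 360, 366), (170, 360, 366), (171, 359, 366), (172, 359, 366), (173, 359, 366), (174, 359, 366), (175, 359, 366), (176, 359, 365), (177, 358, 365), (178, 358, 365), (179, 358, 365), (180, 358, 365), (181, 358, 365), (182, 357, 365), (183, 355, 365), (184, 354, 366), (185, 355, 367), (186, 355, 368), (187, 355, 366), (188, 355, 366), (189, 355, 365), (190, 355, 364), (191, 355, 364), (192, 355, 364), (193, 354, 364), (194, 354, 364), (195, 354, 364), (196, 354, 364), (197, 354, 363), (198, 354, 363), (199, 353, 363), (200, 352, 363), (201, 351, 363), (202, 351, 362), (203, 351, 363), (204, 350, 363), (205, 350, 362), (206, 351, 362), (207, 352, 361), (208, 354, 359)]
arm line [ 0.5638888  -0.08492384] [ 0.9891072  -0.14719722] -8.464535
tip [ 0.60404317 -0.09089955] axis from tip [ 0.52095817 -0.07853498]
axis from rear [ 0.52553593 -0.07921623]
coupling line [0.5467334  0.07647856] [0.15073723 0.98857385] 81.330345
269 306
240 182 [146, 155, 138, 99, 101, 131, 156, 171, 184, 192, 192, 181, 170, 154, 121, 87, 94, 108, 112, 112, 112, 112, 114, 113, 112]
252 184 [125, 114, 97, 80, 92, 124, 153, 168, 184, 193, 192, 185, 172, 154, 123, 90, 91, 109, 113, 113, 114, 113, 114, 112, 112]
264 186 [109, 108, 96, 77, 87, 121, 151, 168, 183, 194, 193, 180, 166, 154, 128, 91, 88, 108, 113, 113, 113, 112, 114, 113, 115]
312 194 [108, 109, 113, 111, 113, 121, 140, 161, 173, 192, 199, 194, 180, 168, 148, 114, 87, 98, 109, 114, 113, 112, 114, 112, 111]
```

```bash
python3 -m inch '[{"claw":1,"travel":[0.5,0.6,0.1],"turn":0.22},{"claw":1,"travel":[0.5,0.6,0.1],"turn":0.22},{"claw":1,"travel":[0.5,0.6,0.1],"turn":0.22},{"claw":1,"travel":[0.5,0.6,0.1],"turn":0.22},{"claw":1,"travel":[0.5,0.6,0.1],"turn":0.22}]' 20
python3 -m inch '[{"claw":0.2,"travel":[0.5,0.6,0],"turn":0.22},{"claw":0.2,"travel":[0.5,0.6,0],"turn":0.22},{"claw":0.2,"travel":[0.5,0.6,0],"turn":0.22},{"claw":0.2,"travel":[0.5,0.6,0],"turn":0.22},{"claw":0.2,"travel":[0.5,0.6,0],"turn":0.22}]'
```

```text
clock: 0.75
position: [0.2832, -0.4237, 0.2502]
ee_rot: [0.0, 0.872, 0.489, 0.0]
contact_force: [-0.5, -1.0, -0.2]
width: 0.0854
gripper_force: 0.0
clock: 1.25
position: [0.383, -0.3035, 0.2497]
ee_rot: [0.0, 0.655, 0.755, 0.0]
contact_force: [0.5, -0.4, -0.8]
width: 0.051
gripper_force: 0.0
```

```bash
python3 -m inch '[{"claw":0,"travel":[0.5,0.5,0],"turn":0.2},{"claw":0,"travel":[0.5,0.5,0],"turn":0.2},{"claw":0,"travel":[0.5,0.5,0],"turn":0.2},{"claw":0,"travel":[0.5,0.5,0],"turn":0.2},{"claw":0,"travel":[0.5,0.5,0],"turn":0.2}]'
python3 -m inch '[{"claw":0,"travel":[0.52,0.58,0],"turn":0.208},{"claw":0,"travel":[0.52,0.58,0],"turn":0.208},{"claw":0,"travel":[0.52,0.58,0],"turn":0.208},{"claw":0,"travel":[0.52,0.58,0],"turn":0.208},{"claw":0,"travel":[0.52,0.58,0],"turn":0.208}]'
python3 - <<'E'
from h import *
print(get_state()["qpos"].round(2),get_state()["position"])
cv2.imwrite("pics/a.png",np.hstack([cv2.resize(imaging.get_image(n)[y:y+130,x:x+130,::-1],(390,390)) for n,x,y in(("top",290,130),("side",180,100))]))
E
```

```text
clock: 1.75
position: [0.4824, -0.2045, 0.2494]
ee_rot: [-0.0, 0.392, 0.92, -0.0]
contact_force: [0.3, -0.6, 0.2]
width: 0.0429
gripper_force: 0.0
clock: 2.25
position: [0.5866, -0.0887, 0.2491]
ee_rot: [-0.0, 0.076, 0.997, 0.0]
contact_force: [-0.5, -0.5, -0.2]
width: 0.0425
gripper_force: 0.0
[-0.27  0.29  1.43  0.    1.42 -1.69] [ 0.58656669 -0.08871294  0.24910132]
```

View pics/a.png

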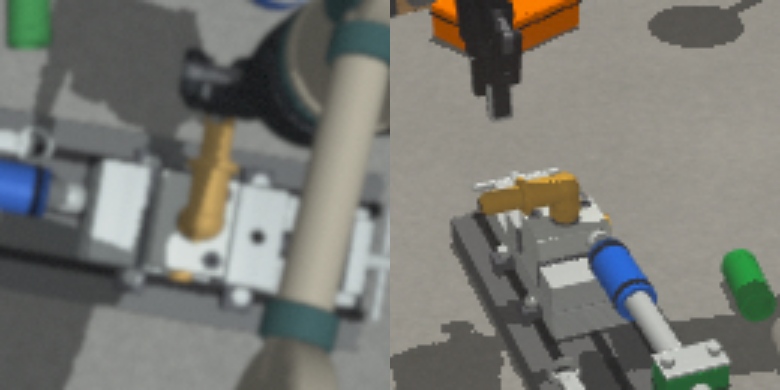

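Left crop: gripper above the arm's end, with parallax as expected. Right crop: elbow, block and coupling undisturbed. Descending to straddle and grip.

```bash
python3 -m inch '[{"claw":0,"travel":[0,0,-0.2],"turn":0},{"claw":0,"travel":[0,0,-0.35],"turn":0},{"claw":0,"travel":[0,0,-0.5],"turn":0},{"claw":0,"travel":[0,0,-0.5],"turn":0}]'
python3 -m inch '[{"claw":-1,"travel":[0,0,0],"turn":0},{"claw":-1,"travel":[0,0,0],"turn":0},{"claw":-1,"travel":[0,0,0],"turn":0},{"claw":-1,"travel":[0,0,0],"turn":0}]' 30
python3 - <<'E'
import numpy as np
from scipy.spatial.transform import Rotation as R
# waypoint table: rows of -8 deg about axis, from a given yaw, 65 mm radius
C=np.array([.523,-.0787])
for a in range(0,271,40):
    t=np.radians(-8.5-a); P=lambda t:C+.065*np.array([np.cos(t),np.sin(t)])
    print(a,P(t).round(4),[((P(t-np.radians(8*k))-P(t))/.2).round(3).tolist() for k in range(1,6)])
E
```

```text
clock: 2.75
position: [0.5822, -0.0898, 0.1456]
ee_rot: [-0.005, 0.08, 0.997, 0.001]
contact_force: [-0.9, 0.9, -0.7]
width: 0.0427
gripper_force: 0.0
clock: 3.15
position: [0.5866, -0.09, 0.1511]
ee_rot: [0.001, 0.078, 0.997, -0.0]
contact_force: [-1.2, -1.1, 0.7]
width: 0.0196
gripper_force: 29.3
0 [ 0.5873 -0.0883] [[-0.01, -0.044], [-0.026, -0.087], [-0.047, -0.127], [-0.074, -0.163], [-0.106, -0.195]]
40 [ 0.5661 -0.1274] [[-0.036, -0.028], [-0.075, -0.05], [-0.118, -0.067], [-0.162, -0.077], [-0.207, -0.081]]
80 [ 0.5247 -0.1437] [[-0.045, 0.002], [-0.09, 0.01], [-0.133, 0.025], [-0.173, 0.045], [-0.211, 0.071]]
120 [ 0.4825 -0.1296] [[-0.033, 0.031], [-0.062, 0.066], [-0.086, 0.104], [-0.104, 0.146], [-0.116, 0.19]]
160 [ 0.4593 -0.0917] [[-0.006, 0.045], [-0.006, 0.09], [0.001, 0.135], [0.014, 0.179], [0.033, 0.22]]
200 [ 0.4659 -0.0477] [[0.024, 0.038], [0.054, 0.073], [0.088, 0.103], [0.126, 0.128], [0.167, 0.147]]
240 [ 0.4992 -0.0182] [[0.043, 0.014], [0.088, 0.021], [0.133, 0.022], [0.178, 0.017], [0.222, 0.006]]
```

```bash
python3 -m inch '[{"claw":-1,"travel":[-0.010,-0.044,0],"turn":-0.0444},{"claw":-1,"travel":[-0.026,-0.087,0],"turn":-0.0889},{"claw":-1,"travel":[-0.047,-0.127,0],"turn":-0.1333},{"claw":-1,"travel":[-0.074,-0.163,0],"turn":-0.1778},{"claw":-1,"travel":[-0.106,-0.195,0],"turn":-0.2222}]'
python3 - <<'E'
from h import *
s=get_state();print(s["position"],s["ee_rot"].round(3),s["moment"].round(2),s["contact_force"].round(1),s["qpos"].round(2))
cv2.imwrite("pics/b.png",np.hstack([cv2.resize(imaging.get_image(n)[y:y+130,x:x+130,::-1],(390,390)) for n,x,y in(("top",290,130),("side",180,100))]))
E
```

```text
clock: 3.65
position: [0.5653, -0.1289, 0.1508]
ee_rot: [0.001, 0.416, 0.909, 0.0]
contact_force: [-0.7, 0.9, 1.1]
width: 0.019
gripper_force: 29.4
[ 0.56526657 -0.12886122  0.1508174 ] [0.001 0.416 0.909 0.   ] [0.22 0.11 0.13] [-0.7  0.9  1.1] [-0.34  0.34  1.62  0.    1.18 -1.06]
```

View pics/b.png

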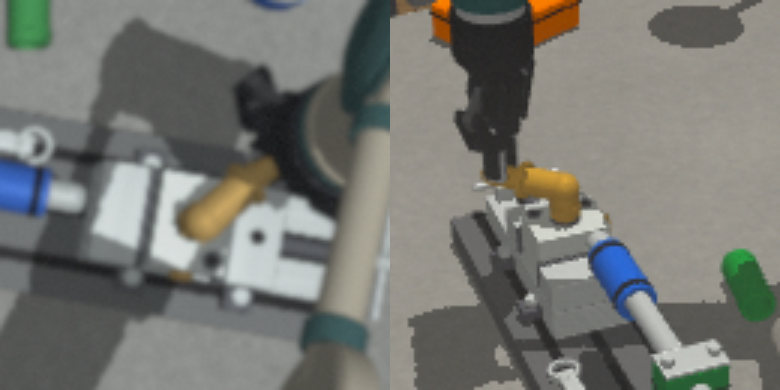

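The elbow follows the gripper; its arm now points about −48°. Continuing.

```bash
python3 -m inch '[{"claw":-1,"travel":[-0.036,-0.028,0],"turn":-0.0444},{"claw":-1,"travel":[-0.075,-0.050,0],"turn":-0.0889},{"claw":-1,"travel":[-0.118,-0.067,0],"turn":-0.1333},{"claw":-1,"travel":[-0.162,-0.077,0],"turn":-0.1778},{"claw":-1,"travel":[-0.207,-0.081,0],"turn":-0.2222}]' && 
python3 -m inch '[{"claw":-1,"travel":[-0.045,0.002,0],"turn":-0.0444},{"claw":-1,"travel":[-0.090,0.010,-0.002],"turn":-0.0889},{"claw":-1,"travel":[-0.133,0.025,-0.002],"turn":-0.1333},{"claw":-1,"travel":[-0.173,0.045,-0.002],"turn":-0.1778},{"claw":-1,"travel":[-0.211,0.071,-0.002],"turn":-0.2222}]'
python3 -c "
from rig import get_state as g
s=g();print(s['qpos'].round(2),s['moment'].round(2))"
```

```text
clock: 4.25
position: [0.524, -0.145, 0.1505]
ee_rot: [0.001, 0.701, 0.713, 0.0]
contact_force: [-0.7, -0.8, 0.7]
width: 0.0196
gripper_force: 29.5
clock: 4.75
position: [0.4817, -0.131, 0.1502]
ee_rot: [0.001, 0.903, 0.43, 0.001]
contact_force: [-0.3, -0.9, 1.7]
width: 0.0192
gripper_force: 29.6
[-0.4   0.22  1.79 -0.    1.13  0.28] [-0.08  0.04  0.08]
```

```bash
python3 -m inch '[{"claw":-1,"travel":[-0.033,0.031,0],"turn":-0.0444},{"claw":-1,"travel":[-0.062,0.066,0],"turn":-0.0889},{"claw":-1,"travel":[-0.086,0.104,0],"turn":-0.1333},{"claw":-1,"travel":[-0.104,0.146,0],"turn":-0.1778},{"claw":-1,"travel":[-0.116,0.190,0],"turn":-0.2222}]' && 
python3 -m inch '[{"claw":-1,"travel":[-0.006,0.045,0],"turn":-0.0444},{"claw":-1,"travel":[-0.006,0.090,-0.002],"turn":-0.0889},{"claw":-1,"travel":[0.001,0.135,-0.002],"turn":-0.1333},{"claw":-1,"travel":[0.014,0.179,-0.002],"turn":-0.1778},{"claw":-1,"travel":[0.033,0.220,-0.002],"turn":-0.2222}]'
python3 -c "
from rig import get_state as g
s=g();print(s['qpos'].round(2),s['moment'].round(2))"
```

```text
clock: 5.25
position: [0.4583, -0.0927, 0.1501]
ee_rot: [0.001, 0.995, 0.096, 0.001]
contact_force: [-0.4, 0.1, 0.7]
width: 0.0195
gripper_force: 29.5
clock: 5.75
position: [0.465, -0.0484, 0.1498]
ee_rot: [0.001, 0.968, -0.25, 0.001]
contact_force: [-0.5, -1.2, 2.4]
width: 0.0192
gripper_force: 29.6
[-0.25  0.18  1.85 -0.    1.11  1.83] [-0.24  0.1   0.04]
```

```bash
python3 -m inch '[{"claw":0,"travel":[0,0,0],"turn":0},{"claw":0,"travel":[0,0,0],"turn":0},{"claw":0,"travel":[0,0,0.2],"turn":0},{"claw":0,"travel":[0,0,0.4],"turn":0},{"claw":0,"travel":[0,0,0.4],"turn":0}]'
python3 -m inch '[{"claw":0,"travel":[0,0,0],"turn":0.22},{"claw":0,"travel":[0,0,0],"turn":0.22},{"claw":0,"travel":[0,0,0],"turn":0.22},{"claw":0,"travel":[0,0,0],"turn":0.22},{"claw":0,"travel":[0,0,0],"turn":0.22}]' |grep rot
python3 -m inch '[{"claw":0,"travel":[0,0,0],"turn":0.22},{"claw":0,"travel":[0,0,0],"turn":0.22},{"claw":0,"travel":[0,0,0],"turn":0.22},{"claw":0,"travel":[0,0,0],"turn":0.22},{"claw":0,"travel":[0,0,0],"turn":0.22}]' |grep rot
python3 -m inch '[{"claw":0,"travel":[0,0,0],"turn":0.22},{"claw":0,"travel":[0,0,0],"turn":0.22},{"claw":0,"travel":[0,0,0],"turn":0.22},{"claw":0,"travel":[0,0,0],"turn":0.22},{"claw":0,"travel":[0,0,0],"turn":0.22}]' |grep rot
python3 -m inch '[{"claw":0,"travel":[0,0,0],"turn":0.22},{"claw":0,"travel":[0,0,0],"turn":0.22},{"claw":0,"travel":[0,0,0],"turn":0.22},{"claw":0,"travel":[0,0,0],"turn":0.22},{"claw":0,"travel":[0,0,0],"turn":0.22}]' |grep rot
python3 -m inch '[{"claw":0,"travel":[0,0,0],"turn":0.12},{"claw":0,"travel":[0,0,0],"turn":0.12},{"claw":0,"travel":[0,0,0],"turn":0.12},{"claw":0,"travel":[0,0,0],"turn":0.12}]'
python3 - <<'E'
from h import *
print(get_state()["qpos"].round(2))
im=imaging.get_image("top");m=mask(im,*BR,(310,160,400,250))
cv2.imwrite("pics/d.png",np.hstack([cv2.resize(i,(390,390)) for i in(im[130:260,290:420,::-1],imaging.get_image("side")[100:230,180:310,::-1])]))
E
```

```text
clock: 6.25
position: [0.468, -0.0497, 0.234]
ee_rot: [0.0, 0.969, -0.248, 0.006]
contact_force: [0.2, -0.4, 0.4]
width: 0.0423
gripper_force: 0.0
ee_rot: [-0.0, 0.995, 0.097, -0.0]
ee_rot: [-0.0, 0.904, 0.428, -0.0]
ee_rot: [-0.0, 0.705, 0.709, -0.0]
ee_rot: [-0.0, 0.423, 0.906, -0.0]
clock: 8.65
position: [0.4641, -0.0487, 0.2282]
ee_rot: [-0.0, 0.249, 0.969, 0.0]
contact_force: [0.4, -0.8, -0.1]
width: 0.0431
gripper_force: 0.0
[-0.25  0.11  1.72  0.    1.31 -1.32]
```

View pics/d.png

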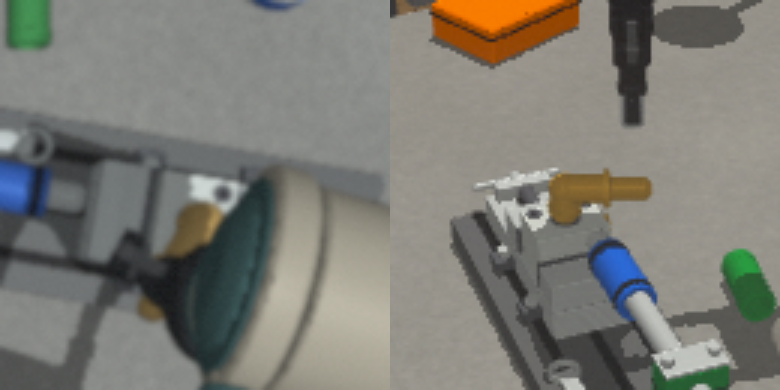

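Elbow arm points about 151° (side crop: to the right, tip at (650,187)), gripper directly above it. Regrasp and turn 40° more.

```bash
python3 -m inch '[{"claw":0,"travel":[0,0,-0.2],"turn":0},{"claw":0,"travel":[0,0,-0.39],"turn":0},{"claw":0,"travel":[0,0,-0.39],"turn":0},{"claw":-1,"travel":[0,0,-0.39],"turn":0},{"claw":-1,"travel":[0,0,-0.39],"turn":0}]' 40
python3 -m inch '[{"claw":-1,"travel":[0,0,0],"turn":0},{"claw":-1,"travel":[0,0,0],"turn":0},{"claw":-1,"travel":[0,0,0],"turn":0}]'
python3 -m inch '[{"claw":-1,"travel":[0.024,0.038,0],"turn":-0.0444},{"claw":-1,"travel":[0.054,0.073,0],"turn":-0.0889},{"claw":-1,"travel":[0.088,0.103,0],"turn":-0.1333},{"claw":-1,"travel":[0.126,0.128,0],"turn":-0.1778},{"claw":-1,"travel":[0.167,0.147,0],"turn":-0.2222}]'
python3 -c "
from rig import get_state as g
import numpy as np
s=g();print(s['qpos'].round(2),s['moment'].round(2),np.degrees(2*np.arctan2(s['ee_rot'][2],s['ee_rot'][1])))"
```

```text
clock: 9.25
position: [0.4658, -0.0486, 0.1525]
ee_rot: [0.001, 0.25, 0.968, 0.0]
contact_force: [-1.3, -0.2, -1.2]
width: 0.0168
gripper_force: 36.0
clock: 9.55
position: [0.4657, -0.0486, 0.1521]
ee_rot: [0.002, 0.25, 0.968, 0.0]
contact_force: [0.1, 0.6, 2.0]
width: 0.017
gripper_force: 36.9
clock: 10.05
position: [0.498, -0.0199, 0.1517]
ee_rot: [0.001, 0.567, 0.823, -0.001]
contact_force: [-1.4, -2.0, 4.8]
width: 0.0167
gripper_force: 37.5
[-0.18  0.22  1.79 -0.    1.13 -0.54] [-0.43  0.25  0.33] 110.86889964977566
```

```bash
python3 -m inch '[{"claw":-1,"travel":[0.043,0.014,0],"turn":-0.0444},{"claw":-1,"travel":[0.088,0.021,0],"turn":-0.0889},{"claw":-1,"travel":[0.133,0.022,0],"turn":-0.1333},{"claw":-1,"travel":[0.133,0.022,0],"turn":-0.1333}]'
python3 - <<'E'
from h import *
s=get_state();print(s['moment'].round(2),np.degrees(2*np.arctan2(s['ee_rot'][2],s['ee_rot'][1])))
cv2.imwrite("pics/e.png",np.hstack([cv2.resize(i,(390,390)) for i in(imaging.get_image("top")[130:260,290:420,::-1],imaging.get_image("side")[130:230,190:290,::-1])]))
E
```

```text
clock: 10.45
position: [0.525, -0.0153, 0.1516]
ee_rot: [0.001, 0.724, 0.689, -0.0]
contact_force: [-1.2, -1.5, 4.8]
width: 0.017
gripper_force: 37.8
[-0.16  0.2   0.02] 87.17059564722067
```

View pics/e.png

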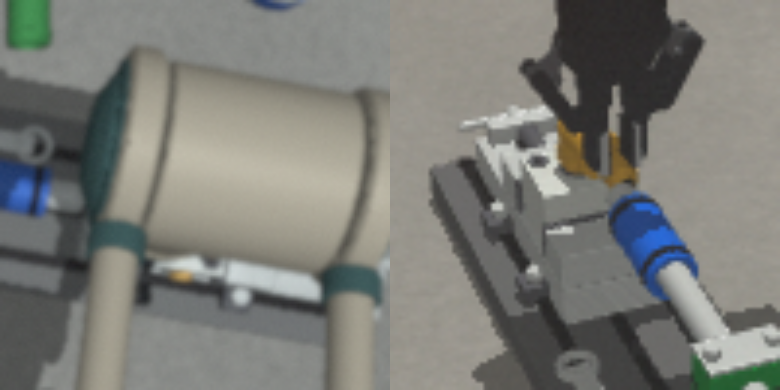

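Side crop: the elbow, still gripped, is almost in line with the pipe. Nudge 4° more, release, lift clear and measure.

```bash
python3 -m inch '[{"claw":-1,"travel":[0.011,-0.001,0],"turn":-0.011},{"claw":-1,"travel":[0.0225,-0.002,0],"turn":-0.0222},{"claw":-1,"travel":[0.0225,-0.002,0],"turn":-0.0222}]'
python3 -m inch '[{"claw":0,"travel":[0,0,0],"turn":0},{"claw":0,"travel":[0,0,0],"turn":0},{"claw":0,"travel":[0,0,0.25],"turn":0},{"claw":0,"travel":[0,0,0.5],"turn":0},{"claw":0,"travel":[0,0,0.5],"turn":0}]'
python3 -m inch '[{"claw":0,"travel":[-0.25,0.2,0],"turn":0},{"claw":0,"travel":[-0.5,0.4,0],"turn":0},{"claw":0,"travel":[-0.75,0.6,0],"turn":0},{"claw":0,"travel":[-0.75,0.8,0],"turn":0},{"claw":0,"travel":[-0.75,0.8,0],"turn":0}]'
python3 - <<'E'
from h import *
im=imaging.get_image("top")
cv2.imwrite("pics/f.png",np.hstack([cv2.resize(i,(390,390)) for i in(im[130:260,290:420,::-1],imaging.get_image("side")[130:230,190:290,::-1])]))
m=mask(im,*BR,(310,150,400,218))
P=[(u,np.where(m[:,u])[0].min(),np.where(m[:,u])[0].max()) for u in range(310,400) if m[:,u].any()]
print([tuple(map(int,p)) for p in P])
E
```

```text
clock: 10.85
position: [0.5283, -0.0155, 0.1514]
ee_rot: [0.0, 0.747, 0.664, -0.0]
contact_force: [-3.1, -1.0, 6.2]
width: 0.0166
gripper_force: 38.4
clock: 11.35
position: [0.5332, -0.0156, 0.2576]
ee_rot: [0.006, 0.748, 0.664, 0.005]
contact_force: [0.6, -1.1, 0.1]
width: 0.0428
gripper_force: 0.0
clock: 11.85
position: [0.376, 0.1471, 0.2505]
ee_rot: [-0.001, 0.748, 0.664, 0.0]
contact_force: [0.8, 0.2, -0.5]
width: 0.0427
gripper_force: 0.0
[(321, 197, 201), (322, 196, 202), (323, 196, 202), (324, 196, 202), (325, 196, 202), (326, 196, 203), (327, 196, 203), (328, 196, 203), (329, 197, 203), (330, 197, 203), (331, 197, 204), (332, 197, 204), (333, 197, 204), (334, 197, 204), (335, 197, 204), (336, 197, 204), (337, 197, 205), (338, 197, 207), (339, 196, 207), (340, 195, 206), (341, 195, 206), (342, 196, 206), (343, 197, 206), (344, 197, 206), (345, 197, 206), (346, 197, 206), (347, 197, 206), (348, 197, 206), (349, 198, 207), (350, 198, 207), (351, 198, 207), (352, 198, 208), (353, 198, 208), (354, 198, 208), (355, 198, 208), (356, 198, 208), (357, 198, 208), (358, 198, 208), (359, 199, 208), (360, 199, 207), (361, 200, 207), (362, 201, 206)]
```

View pics/f.png

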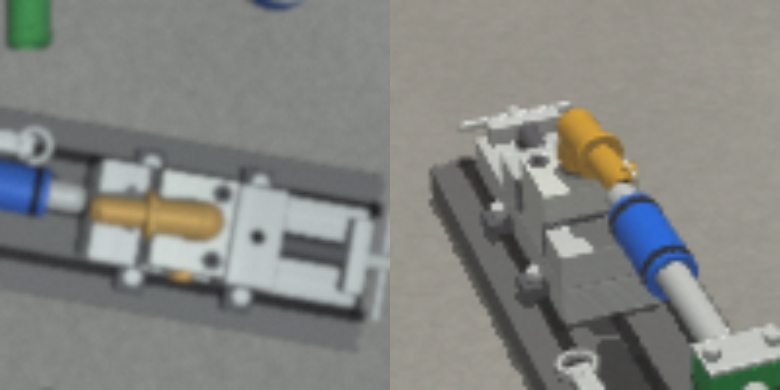

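Left crop: the elbow arm (tip at (92,209)) sits a few degrees short of the pipe line (pipe end about (85,197)). Measuring the rest exactly.

```bash
cat >> h.py <<'E'
def fit(P):
    P=np.array(P)[:,:2].astype(np.float32);vx,vy,x,y=cv2.fitLine(P,cv2.DIST_HUBER,0,.01,.01).ravel();v=np.array([vx,vy]);return np.array([x,y]),v*np.sign(v[1])
def elbow():
    im=imaging.get_image("top");m=mask(im,*BR,(310,150,400,218));A=[]
    for u in list(range(323,336))+list(range(344,357)):
        r=np.where(m[:,u])[0]; 
        if len(r): A.append(onz("top",(u,(r.min()+r.max())/2),.15))
    g=im.astype(float).mean(2);G=[]
    for u in list(range(235,262))+list(range(309,316)):
        y0=182.4+(u-240)*.178;rr=np.arange(int(y0-9),int(y0+10));w=np.clip(g[rr,u]-130,0,None)*(abs(rr-y0)<6.5)
        G.append(onz("top",(u,(w*rr).sum()/w.sum()),.15))
    (ca,va),(cp,vp)=fit(A),fit(G);S=np.array([.523,-.0787])
    n=lambda v:np.array([v[1],-v[0]])
    print("arm",np.degrees(np.arctan2(va[1],va[0])),"pipe",np.degrees(np.arctan2(vp[1],vp[0])),"pipe dist from axis",(cp-S)@n(vp),"arm dist",(ca-S)@n(va), "tip off pipe mm",1e3*((ca+va*((S+vp*.08-ca)@va))-cp)@n(vp))
E
python3 -c "
from h import *
elbow();elbow()
print(get_state()['position'])"
```

```text
arm 84.4056 pipe 81.4389 pipe dist from axis -0.0004998999278864949 arm dist -0.0006752196638294579 tip off pipe mm -4.309308841085315
arm 84.38423 pipe 81.45756 pipe dist from axis -0.0004295419991938859 arm dist -0.0006932645380990682 tip off pipe mm -4.342123215726545
[0.37898074 0.14487356 0.25059668]
```

```bash
python3 -m inch '[{"claw":0,"travel":[0.15,-0.2,0],"turn":0.0067},{"claw":0,"travel":[0.35,-0.4,0],"turn":0.0067},{"claw":0,"travel":[0.55,-0.6,0],"turn":0.0067},{"claw":0,"travel":[0.7485,-0.7945,0],"turn":0.0067},{"claw":0,"travel":[0.7485,-0.7945,0],"turn":0.0067}]'
python3 -m inch '[{"claw":0,"travel":[0,0,-0.25],"turn":0},{"claw":0,"travel":[0,0,-0.5],"turn":0},{"claw":0,"travel":[0,0,-0.5],"turn":0},{"claw":-1,"travel":[0,0,-0.5],"turn":0},{"claw":-1,"travel":[0,0,-0.5],"turn":0}]'
python3 -m inch '[{"claw":-1,"travel":[0,0,0],"turn":0},{"claw":-1,"travel":[0.005,0,0],"turn":-0.0056},{"claw":-1,"travel":[0.010,0,0],"turn":-0.0111},{"claw":-1,"travel":[0.015,-0.002,0],"turn":-0.0170},{"claw":-1,"travel":[0.015,-0.002,0],"turn":-0.0170}]'
python3 -m inch '[{"claw":0,"travel":[0,0,0],"turn":0},{"claw":0,"travel":[0,0,0],"turn":0},{"claw":0,"travel":[0,0,0.25],"turn":0},{"claw":0,"travel":[0,0,0.5],"turn":0},{"claw":0,"travel":[0,0,0.5],"turn":0}]'
python3 -m inch '[{"claw":0,"travel":[-0.25,0.2,0],"turn":0},{"claw":0,"travel":[-0.5,0.4,0],"turn":0},{"claw":0,"travel":[-0.75,0.6,0],"turn":0},{"claw":0,"travel":[-0.75,0.8,0],"turn":0},{"claw":0,"travel":[-0.75,0.8,0],"turn":0}]'
python3 -c "
from h import *
elbow();elbow()
print(get_state()['position'])"
```

```text
clock: 12.55
position: [0.5324, -0.0195, 0.2498]
ee_rot: [0.001, 0.743, 0.669, -0.0]
contact_force: [-0.1, 0.8, 0.4]
width: 0.0427
gripper_force: 0.0
clock: 13.05
position: [0.5287, -0.0144, 0.1528]
ee_rot: [0.0, 0.741, 0.671, -0.0]
contact_force: [-2.7, 0.1, -3.2]
width: 0.0169
gripper_force: 35.6
clock: 13.55
position: [0.5312, -0.0147, 0.1521]
ee_rot: [0.0, 0.759, 0.651, -0.0]
contact_force: [-4.7, -1.2, 1.7]
width: 0.0169
gripper_force: 36.8
clock: 14.05
position: [0.5373, -0.0149, 0.259]
ee_rot: [0.007, 0.759, 0.651, 0.006]
contact_force: [0.2, 1.1, -0.4]
width: 0.0427
gripper_force: 0.0
clock: 14.55
position: [0.38, 0.1483, 0.2516]
ee_rot: [-0.0, 0.759, 0.652, 0.002]
contact_force: [0.7, 0.6, 0.4]
width: 0.0424
gripper_force: 0.0
arm 81.985695 pipe 81.44399 pipe dist from axis -0.00046807406413384295 arm dist -0.000874124155724903 tip off pipe mm -1.1623253599778742
arm 82.29135 pipe 81.45709 pipe dist from axis -0.0004495937031065676 arm dist -0.0005376769415605664 tip off pipe mm -1.2527092384183902
[0.38078981 0.14817042 0.25160976]
```

Arm is now 82.1° against the pipe's 81.45°, inside the tolerance. Next the coupling: centre (.546,.077), about 73 mm to go.

```bash
python3 -m inch '[{"claw":0.35,"travel":[0.2,-0.09,0],"turn":0},{"claw":0.35,"travel":[0.4,-0.18,0],"turn":0},{"claw":0.35,"travel":[0.6,-0.27,0],"turn":0},{"claw":0.35,"travel":[0.827,-0.358,0],"turn":0},{"claw":0.35,"travel":[0.827,-0.358,0],"turn":0}]'
python3 -m inch '[{"claw":0.35,"travel":[0,0,-0.25],"turn":0},{"claw":0.35,"travel":[0,0,-0.505],"turn":0},{"claw":0.35,"travel":[0,0,-0.505],"turn":0},{"claw":0.35,"travel":[0,0,-0.505],"turn":0}]' 25
python3 -m inch '[{"claw":-1,"travel":[0,0,0],"turn":0},{"claw":-1,"travel":[0,0,0],"turn":0},{"claw":-1,"travel":[0,0,0],"turn":0},{"claw":-1,"travel":[0,0,0.01],"turn":0},{"claw":-1,"travel":[0,0,0.01],"turn":0}]'
python3 - <<'E'
from h import *
cv2.imwrite("pics/g.png",np.hstack([cv2.resize(i,(390,390)) for i in(imaging.get_image("top")[130:260,250:380,::-1],imaging.get_image("side")[130:230,190:290,::-1])]))
E
```

```text
clock: 15.15
position: [0.5542, 0.0703, 0.2497]
ee_rot: [0.002, 0.76, 0.65, 0.001]
contact_force: [-0.9, 0.4, -0.2]
width: 0.0576
gripper_force: 0.0
clock: 15.55
position: [0.5473, 0.0735, 0.15]
ee_rot: [-0.0, 0.759, 0.651, -0.0]
contact_force: [0.2, 1.0, 0.6]
width: 0.0579
gripper_force: 0.0
clock: 16.05
position: [0.5477, 0.0741, 0.1534]
ee_rot: [0.001, 0.759, 0.651, 0.001]
contact_force: [-1.8, -0.1, 3.9]
width: 0.0314
gripper_force: 23.9
```

View pics/g.png

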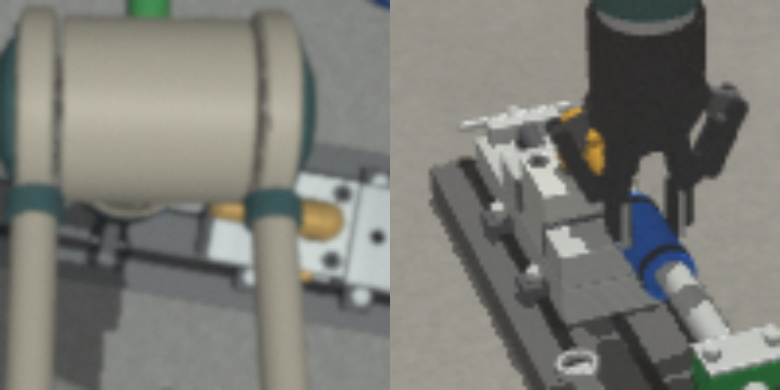

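Side crop: fingers hold the coupling at its middle, pipe and elbow ahead. Slide towards the elbow, drifting slightly to −x to stay centred.

```bash
python3 -m inch '[{"claw":-1,"travel":[-0.012,-0.05,0],"turn":0},{"claw":-1,"travel":[-0.022,-0.10,0],"turn":0},{"claw":-1,"travel":[-0.030,-0.15,0],"turn":0},{"claw":-1,"travel":[-0.038,-0.20,0],"turn":0},{"claw":-1,"travel":[-0.038,-0.20,0],"turn":0}]'
python3 -m inch '[{"claw":-1,"travel":[-0.005,-0.03,0],"turn":0},{"claw":-1,"travel":[-0.009,-0.06,0],"turn":0},{"claw":-1,"travel":[-0.014,-0.09,0],"turn":0},{"claw":-1,"travel":[-0.018,-0.12,0],"turn":0},{"claw":-1,"travel":[-0.018,-0.12,0],"turn":0}]'
```

```text
clock: 16.65
position: [0.5394, 0.032, 0.1522]
ee_rot: [0.001, 0.759, 0.651, -0.0]
contact_force: [-1.8, 0.1, 5.0]
width: 0.0314
gripper_force: 24.3
clock: 17.15
position: [0.5356, 0.0085, 0.1521]
ee_rot: [0.0, 0.759, 0.651, -0.0]
contact_force: [-0.7, 2.7, 4.5]
width: 0.0317
gripper_force: 24.1
```

```bash
python3 -m inch '[{"claw":-1,"travel":[-0.0015,-0.01,0],"turn":0},{"claw":-1,"travel":[-0.003,-0.02,0],"turn":0},{"claw":-1,"travel":[-0.0045,-0.03,0],"turn":0},{"claw":-1,"travel":[-0.0045,-0.03,0],"turn":0}]'
python3 -m inch '[{"claw":-1,"travel":[-0.001,-0.007,0],"turn":0},{"claw":-1,"travel":[-0.001,-0.007,0],"turn":0}]'
python3 -m inch '[{"claw":-1,"travel":[-0.001,-0.007,0],"turn":0},{"claw":-1,"travel":[-0.001,-0.007,0],"turn":0}]'
```

```text
clock: 17.55
position: [0.5347, 0.0033, 0.152]
ee_rot: [-0.0, 0.759, 0.651, 0.0]
contact_force: [-0.8, 3.6, 6.6]
width: 0.0312
gripper_force: 24.1
clock: 17.75
position: [0.5346, 0.0024, 0.152]
ee_rot: [-0.0, 0.759, 0.651, 0.001]
contact_force: [-1.9, 4.8, 5.5]
width: 0.0314
gripper_force: 24.1
clock: 17.95
position: [0.5346, 0.0023, 0.1521]
ee_rot: [-0.001, 0.759, 0.651, 0.002]
contact_force: [-1.0, 7.5, 5.2]
width: 0.0314
gripper_force: 24.1
```

Force climbs and motion stops after 72.6 mm, as computed: home. One small extra push, then release and back off.

```bash
python3 -m inch '[{"claw":-1,"travel":[-0.001,-0.007,0],"turn":0},{"claw":-1,"travel":[-0.001,-0.007,-0.005],"turn":0},{"claw":-1,"travel":[-0.001,-0.007,-0.010],"turn":0},{"claw":-1,"travel":[-0.001,-0.007,-0.010],"turn":0},{"claw":-1,"travel":[-0.001,-0.007,-0.01],"turn":0}]'
python3 -m inch '[{"claw":0.35,"travel":[0,0,0],"turn":0},{"claw":0.35,"travel":[0,0,0],"turn":0},{"claw":0.35,"travel":[0,0,0],"turn":0},{"claw":0.35,"travel":[0,0,0.25],"turn":0},{"claw":0.35,"travel":[0,0,0.5],"turn":0}]'
python3 -m inch '[{"claw":0.35,"travel":[-0.25,0.2,0],"turn":0},{"claw":0.35,"travel":[-0.5,0.4,0],"turn":0},{"claw":0.35,"travel":[-0.75,0.6,0],"turn":0},{"claw":0.35,"travel":[-0.75,0.8,0],"turn":0},{"claw":0.35,"travel":[-0.75,0.8,0],"turn":0}]'
python3 - <<'E'
from h import *
im=imaging.get_image("top");m=mask(im,*BLUE,(280,160,360,220));r=rect(m);print(r)
for p in cv2.boxPoints(r): print(onz("top",p,.15).round(4))
cv2.imwrite("pics/i.png",np.hstack([cv2.resize(i,(390,390),interpolation=cv2.INTER_CUBIC) for i in(im[160:240,290:370,::-1],imaging.get_image("side")[140:210,200:270,::-1])]))
E
```

```text
clock: 18.45
position: [0.5347, 0.0021, 0.1518]
ee_rot: [-0.002, 0.759, 0.651, 0.003]
contact_force: [-3.7, 10.6, 14.3]
width: 0.0317
gripper_force: 26.3
clock: 18.95
position: [0.533, -0.0011, 0.2488]
ee_rot: [-0.002, 0.759, 0.651, -0.002]
contact_force: [1.7, -0.4, 0.3]
width: 0.0576
gripper_force: 0.0
clock: 19.45
position: [0.3818, 0.1611, 0.2496]
ee_rot: [-0.0, 0.759, 0.652, -0.0]
contact_force: [-0.1, -1.1, -0.5]
width: 0.0579
gripper_force: 0.0
((320.4159851074219, 196.7119903564453), (35.77709197998047, 15.920805931091309), 10.30484676361084)
[0.5234 0.045  0.15  ]
[0.5583 0.0395 0.15  ]
[ 0.5461 -0.0387  0.15  ]
[ 0.5113 -0.0331  0.15  ]
```

View pics/i.png

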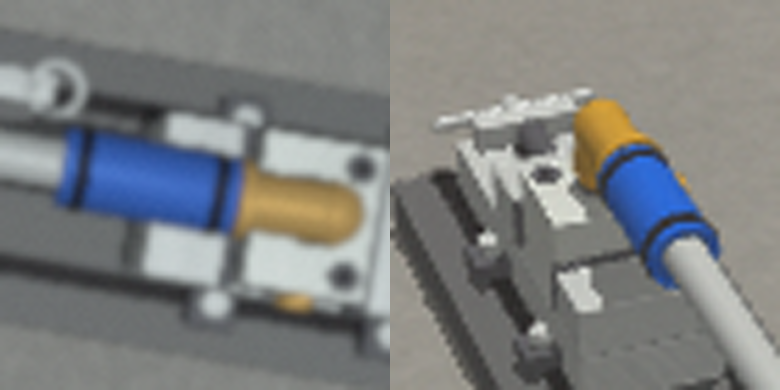

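Left crop: the coupling (65–240, 130–230) runs in line with the pipe and its front end is flush against the elbow's brass collar. It is released and the gripper is well clear.

```bash
python3 -c "
from rig import ticket
print(ticket.sign_off())"
```

```text
the job is handed in; nothing more can be done
None
```

I handed the job in at about 19.5 s of the 58 s. The elbow measured about 0.7° short of the pipe's line before I slid the coupling on. The coupling is against the collar as far as the top camera can tell, it has been let go, and the robot is clear of everything. Sign-off gave no verdict.

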